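# Stack the drained rack tier onto the base tier

### The job

The upper tier of the sample rack is standing on the sloping draining stand: lift it off by its black bridge handle, level it, and socket its four corner posts into the four corner cups of the base tier, over the jar that stands there. Keep hold of it and lower it gently until it is fully home and its edge holds the presence-switch lever down, then let go. Leave the jar and the roll of tape where they are.

Things in the scene. Friction and masses are not known exactly. Their poses are not given: they have to be found in the camera images.
- tier_grip (a point): centre of the black bridge handle of the loose upper tier (aluminium, about 0.36 kg). Bar 96 mm long (x), 14 mm thick (y, pinch it this way), 24 mm high, legs at x = +-42 mm, 26 mm gap below it. Axes are the tier's own: z up through the handle, square to the deck; x along its long side. At the start z leans 30 degrees from vertical and x points up the stand's slope
- tier_foot (a point): centre of the tier's underside, level with its four foot ends, 118 mm below the handle centre along tier z. Round posts 14 mm across at x = +-60, y = +-45 mm, foot ends rounded to half a ball; they hang 72 mm below the deck (148 x 124 mm, 8 mm thick). Post nuts rise 7 mm on the deck's corners. It fits the base equally well turned half round
- base: base tier, fixed: aluminium plate 160 x 128 x 6 mm; origin at the centre of its underside, x along the long side, z up. The presence switch stands at its +y side. With the tier fully home, its feet stand on the cup floors, the handle centre is right above this origin at z = 124 mm, and the deck's underside is at z = 78 mm
- base_seat (a point): centre of the base, level with the cup floors (6 mm above the bench). Four square cups, open upwards, at base x = +-60, y = +-45 mm: 18 mm wide inside (2 mm play round a post), straight walls 18 mm high, then a mouth flared about 5 mm outwards, its lip about 26 mm above the cup floor
- switch_lever (a joint): presence-switch lever on the base's +y side: 0 = sprung up, grows as it is pressed down, about 0.37 rad when the tier is fully home (limit 0.55); pressing it takes under 1 N and it springs back when released
- lever_tip (a point): top of the black roller at the free end of the switch lever (lever 55 mm long, roller 16 mm wide along base y, centred at base y = +65 mm, so that the edge of the tier's deck comes down on it); when up it is about 97 mm above the bench
- stand: white draining stand, fixed, 150 x 136 mm: origin at the centre of its underside; its slatted board rises at 30 degrees towards its own +x, which points roughly away from the robot, so that the tier standing on it leans towards the robot; a lip at the low end sticks up 16 mm from the board and stops the tier's feet.
- jar_mid (a point): centre of a loose capped jar, 48 mm across and 62 mm tall, standing upright near the middle of the base plate (top 68 mm above the bench); stays there under the upper tier
- tape_mid (a point): centre of a loose roll of brown tape lying flat, 93 mm across and 48 mm tall, bystander
Not all that is in view belongs to the job. What is shaped like the part that bears jar_mid but purple is not meant.

How it is judged (in metres and radians):
On the way, in this order (a step that is already met when the one before it is completed fails the run):
1. the tier is lifted clear of the draining stand by its handle (contact force between tier and stand below 0.05 N and distance of tier_grip from where it was at the start of the episode above 0.04 m and contact force between the fingers and tier above 1 N), for 0.1 s.
2. all four posts are down in the base's cups while the tier is still held (horizontal distance between tier_grip and base below 0.008 m and z of tier_grip in the frame of base below 0.132 m and angle between tier_grip's own z axis and vertical below 0.06 rad and contact force between the fingers and tier above 1 N), for 0.1 s.
At the end, for the whole second after the job is handed in: the tier rests level (0.04 rad), square (0.07 rad, either way round) and centred (5 mm) on the base, no more than 3.5 mm above its home height; the switch lever is pressed over 0.31 rad; the jar stands upright within 20 mm of where it was (x of tier_grip in the frame of base between -0.005 and 0.005 m and y of tier_grip in the frame of base between -0.005 and 0.005 m and z of tier_grip in the frame of base between 0.118 and 0.1275 m and angle between tier_grip's own z axis and vertical below 0.04 rad and angle between the x axis of tier_grip and the x axis of base, either way round below 0.07 rad and value of joint switch_lever above 0.31 rad and linear speed of tier below 0.02 m/s and angle between jar_mid's own z axis and vertical below 0.1 rad and distance of jar_mid from where it was at the start of the episode below 0.02 m); the robot touches nothing.
It fails at once if the jar on the base is tipped (angle between jar_mid's own z axis and vertical above 0.5 rad).
It fails at once if the roll of tape is moved more than 30 mm (distance of tape_mid from where it was at the start of the episode above 0.03 m).
It also fails if it takes over 42 s, if anything falls off the work surface, if the arm or the gripper's body presses on something with over 40 N, if the wrist force passes 120 N, or if a joint passes its speed limit or range.

### The arm

A 6-joint arm with a two-finger parallel gripper is mounted at the origin on a cart in front of the work surface, level with it; the furniture and walls round the work are solid. World frame = base frame: x ahead of the robot, y to its left, z up, the work surface at z = 0. Lengths are in mm, angles in rad, forces in N, time in s.
With the tool pointing down it reaches from about 275 to 1000 mm from the base axis. Payload 8.4 kg.
Tool frame: the origin (TCP) lies at the very end of the fingers, on their centre line; the grasp point (between the pads) lies 19 mm behind it; x points along the fingers, y is the direction in which the jaws open and shut, and the axes are right-handed (so a half turn about x gives the same grasp; the last joint's range is limited). The gripper opens to 85 mm and grips with 20 to 120 N. Pads are 22 mm wide; open, the fingers measure 114 mm over their backs; the gripper's body (76 mm by 85 mm) begins 54 mm behind the grasp point. The pads swing forward as they close: fully open they stand 13 mm farther back than shut.
Start: joints at [1.11, 0.353, 1.633, -0, 1.155, -0.002], TCP at [276.794, 560.368, 231.281] pointing down, gripper open.
Joint ranges: [-2.63, 2.63], [-0.92, 2.1], [0.06, 2.66], [-1.3, 4.44], [0, 2.69], [-3.02, 3.02]. Speed limits (rad/s): [2.22, 2.22, 2.79, 3.14, 3.14, 3.14].

### API

Orientations are given as [roll, pitch, yaw] about the fixed x, y, z axes, in that order (R = Rz(yaw) Ry(pitch) Rx(roll)).
In Python, from rig import r, grab_frame, camera_params, sign_off gives the robot as it stands.
- The arm moves only by the tool drive_tool, never from a script. Its argument "rows" is one flat list of numbers, 7 for each row, row after row: the shift along the tool's x, y, z in mm, then the turn, a rotation vector about the tool's x, y, z in degrees, then the opening in per cent of the stroke, from 0 (shut) to 100 (fully open). In form: [x, y, z, rx, ry, rz, fingers, x, y, z, rx, ry, rz, fingers, ...]. A call has 1 to 10 rows; each row is the pose to reach, as a shift and turn from the pose measured when the call began, along the tool's axes at that moment; what a row does not reach only later rows make up. A row lasts 1/8 s, in which the tool goes at most 62.5 mm and 10.7 degrees, less where a joint would pass 70% of its speed; a pose out of reach is approached as far as the arm can. A call with a gripper value outside its range is refused whole. The fingers move at their own pace and stop on an object; "newtons" is the grip in N (left out, the last holds). Time passes only in rows, so rows that repeat a pose let the fingers close. It gives the time, the measured TCP pose, the force and the opening at its end, in the units of the state.
- r.sense(): the state, without advancing time (a new reading comes with each control period).
- grab_frame(name): name is "scene" or "top" or "wrist"; returns the picture (400x640x3 uint8, red, green, blue); there is no depth.
- camera_params(name): a dict with "vertical_fov" (degrees; the focal length in pixels is half the picture's height over the tangent of half this angle, whatever the lens; pixels are square), "cx", "cy" (the principal point, pixels), "k1" (the pictures are not rectified: a ray, as slopes to the right and down, at radius r is drawn at 1 + k1 r^2 times it, then the intrinsics apply), "pose" (4x4, takes a point from camera to world coordinates); the wrist camera has in their place "tool_from_camera" (4x4, takes a point from camera to tool coordinates, whose origin is the TCP and whose axes are the tool frame's). Camera axes: x right, y down, z forward; pixel columns grow to the right and rows downward; lengths in mm; the calibration is good to about 2 mm. A picture is of the moment at which its call begins: read the wrist's pose just before it. camera_params takes no time and is no camera call.
- sign_off(): hands the job in, once; it reports no verdict.
The state is a dict: "clock": time; "qpos": joint angles; "qvel": joint speeds; "joint_efforts": joint torques, N m; "eef_pos": TCP position; "tcp_rot": TCP orientation; "contact_force": force on the tool from outside, world axes, zero at the start; "wrist_torque": the same for the moment, N m; "opening": opening from 0.0 (shut) to 1.0 (fully open).
Only numpy, scipy, OpenCV 4.12 (cv2) and the standard library are available. Lean on these libraries where they do the work, as an engineer would, in place of code of your own. Each camera call takes 0.05 s, during which the arm holds its last target.

## Working session

There is one attempt and no reset: what is moved stays moved. The work goes in short steps, Python scripts to look and compute and a tool call to move; the robot and the scene stay as the last step left them, time stands still between calls to the robot, and variables do not carry over. Pictures are saved under pics/ and viewed, and the job is handed in when it is done.

Besides the shell and the picture viewer there is one more tool, called after "Emit:" as name(argument=value, ...), one argument or row to a line, values as JSON. drive_tool: Moves the arm, as the interface text tells. Its arguments: {"type":"object","properties":{"rows":{"type":"array","items":{"type":"number"}},"newtons":{"type":"number"}},"required":["rows"]}

```bash
mkdir -p pics; ls
python3 - <<'E'
from rig import r, grab_frame, camera_params
import cv2,json
print(r.sense())
for n in("scene","top","wrist"):
    p=camera_params(n);print(n,p)
    cv2.imwrite(f"pics/{n}0.png",grab_frame(n)[:,:,::-1])
E
```

```text
pics
{'clock': 0.0, 'qpos': array([ 1.10962495e+00,  3.53601296e-01,  1.63415692e+00, -2.25136517e-05,
        1.15520427e+00, -2.36772959e-03]), 'qvel': array([-1.35350403e-04,  7.81639698e-04, -6.96153415e-04,  1.25881854e-03,
       -9.66953122e-05, -5.47215346e-04]), 'joint_efforts': array([-9.93528702e-04, -6.05264997e+01, -3.42057753e+01, -6.74699277e-05,
        9.64831183e-03, -1.18053893e-05]), 'eef_pos': array([276.56832642, 559.93288896, 230.58119676]), 'tcp_rot': array([-1.55813802,  1.56942634, -2.01693256]), 'contact_force': array([-0.05299237, -0.01586072,  0.24595613]), 'wrist_torque': array([ 0.00879217,  0.01026498, -0.03192225]), 'opening': 1.0008393557441655}
scene {'vertical_fov': 57.183773468832854, 'cx': 319.07791785476144, 'cy': 198.3182582583482, 'k1': -0.0024913900334524067, 'pose': array([[ 7.01772671e-01, -4.97641526e-01,  5.09772527e-01,
         1.01251285e+02],
       [-7.12296855e-01, -4.77913233e-01,  5.14035147e-01,
        -3.70765916e+02],
       [-1.21781983e-02, -7.23845186e-01, -6.89854940e-01,
         7.36965503e+02],
       [ 0.00000000e+00, 
[... 316 characters left out ...]
, -6.50080394e-03,
         9.39217025e+01],
       [ 8.07998701e-03, -9.35840862e-02, -9.95578592e-01,
         1.08424304e+03],
       [ 0.00000000e+00,  0.00000000e+00,  0.00000000e+00,
         1.00000000e+00]])}
wrist {'vertical_fov': 58.32527922246411, 'cx': 323.06974565779757, 'cy': 200.01048848683465, 'k1': -0.01564615481087085, 'tool_from_camera': array([[-6.27352091e-04, -3.07852742e-01,  9.51433811e-01,
        -1.42213395e+02],
       [ 9.99999631e-01,  3.64458157e-04,  7.77301894e-04,
         1.19508952e-01],
       [-5.86052332e-04,  9.51433948e-01,  3.07852399e-01,
        -7.88799519e+01],
       [ 0.00000000e+00,  0.00000000e+00,  0.00000000e+00,
         1.00000000e+00]])}
```

View pics/scene0.png

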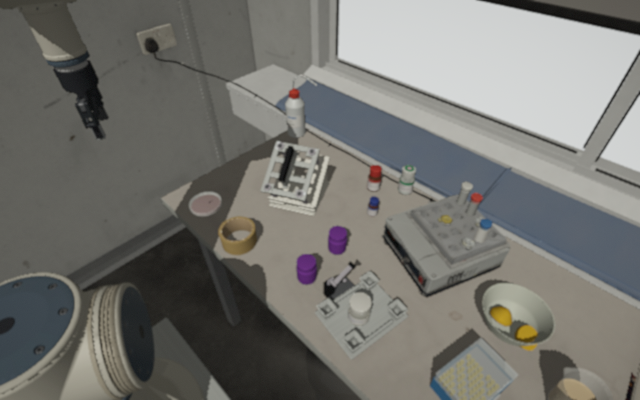

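View pics/top0.png

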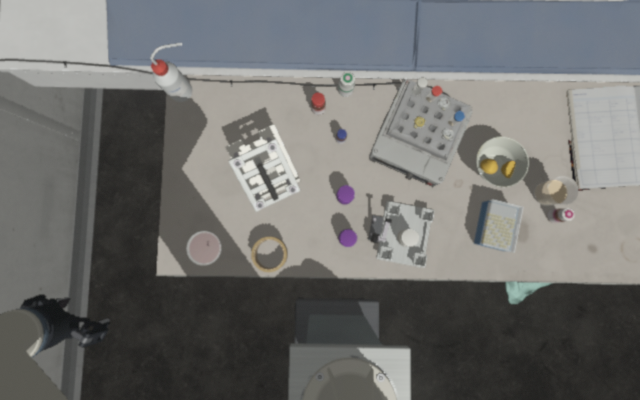

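View pics/wrist0.png

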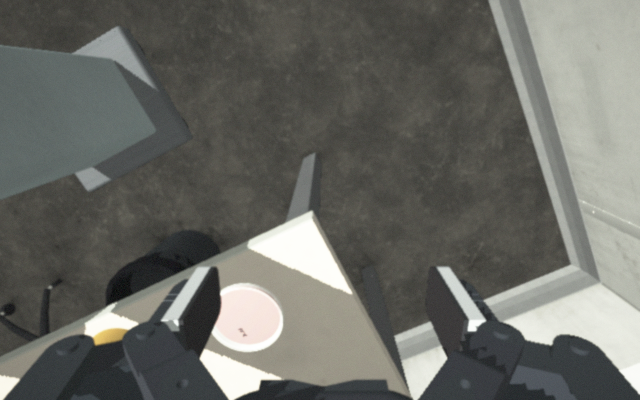

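The top view shows the tier on the stand near (265,180), the base near (405,235), the switch on its left at (375,230), the tape at (269,254) and the two purple jars. I'll zoom in to measure.

```bash
cat > h.py <<'E'
import numpy as np,cv2
from scipy.spatial.transform import Rotation as R
from rig import r, grab_frame, camera_params
def K(p):
    f=200/np.tan(np.radians(p["vertical_fov"])/2)
    return np.array([[f,0,p["cx"]],[0,f,p["cy"]],[0,0,1]]),np.array([p["k1"],0,0,0,0.])
def toolT():
    s=r.sense();T=np.eye(4);T[:3,:3]=R.from_euler('xyz',s["tcp_rot"]).as_matrix();T[:3,3]=s["eef_pos"];return T
def pose(n,T=None):
    p=camera_params(n)
    return p["pose"] if n!="wrist" else (toolT() if T is None else T)@p["tool_from_camera"]
def ray(n,uv,T=None):
    p=camera_params(n);k,d=K(p)
    q=cv2.undistortPoints(np.array([[uv]],float),k,d)[0,0];P=pose(n,T)
    v=P[:3,:3]@np.array([q[0],q[1],1]);return P[:3,3],v/np.linalg.norm(v)
def onz(n,uv,z,T=None):
    o,v=ray(n,uv,T);return o+v*(z-o[2])/v[2]
def tri(*obs):
    A=np.zeros((3,3));b=np.zeros(3);L=[ray(*o) for o in obs]
    for o,v in L:
        M=np.eye(3)-np.outer(v,v);A+=M;b+=M@o
    x=np.linalg.solve(A,b);return x,[np.linalg.norm((np.eye(3)-np.outer(v,v))@(x-o)) for o,v in L]
def proj(n,X,T=None):
    p=camera_params(n);k,d=K(p);P=np.linalg.inv(pose(n,T))
    return cv2.projectPoints(np.array(X,float).reshape(-1,3),cv2.Rodrigues(P[:3,:3])[0],P[:3,3],k,d)[0].reshape(-1,2)
def crop(src,x0,y0,x1,y1,s,out):
    im=cv2.imread(src)[y0:y1,x0:x1];cv2.imwrite(out,cv2.resize(im,None,fx=s,fy=s,interpolation=cv2.INTER_CUBIC))
E
python3 - <<'E'
from h import *
crop("pics/top0.png",215,110,315,220,5,"pics/c1.png")
crop("pics/top0.png",350,180,450,280,6,"pics/c2.png")
crop("pics/scene0.png",250,130,340,220,6,"pics/c3.png")
crop("pics/scene0.png",300,250,420,360,5,"pics/c4.png")
E
```

```text
(no output)
```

View pics/c1.png

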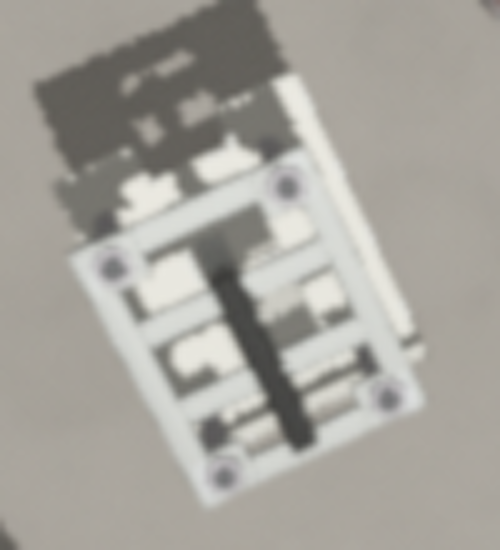

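View pics/c2.png

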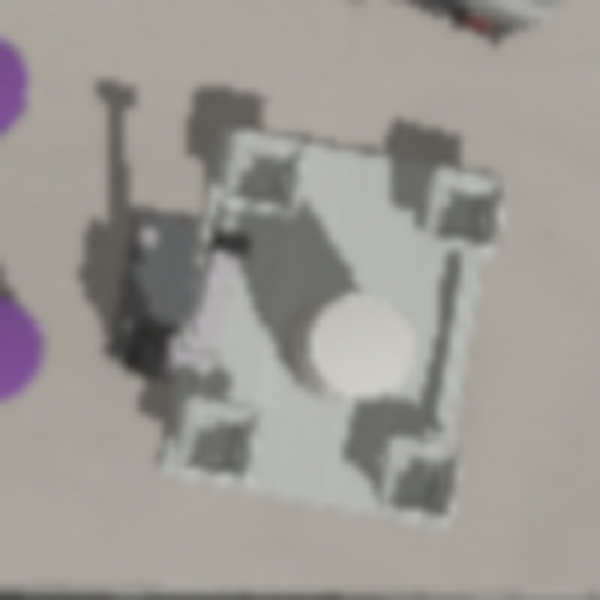

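View pics/c3.png

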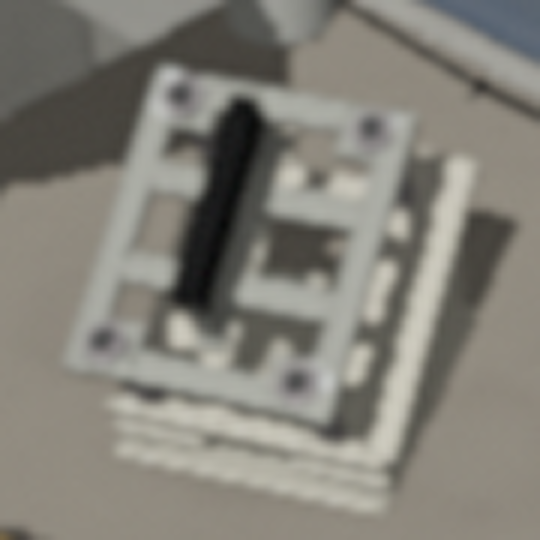

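View pics/c4.png

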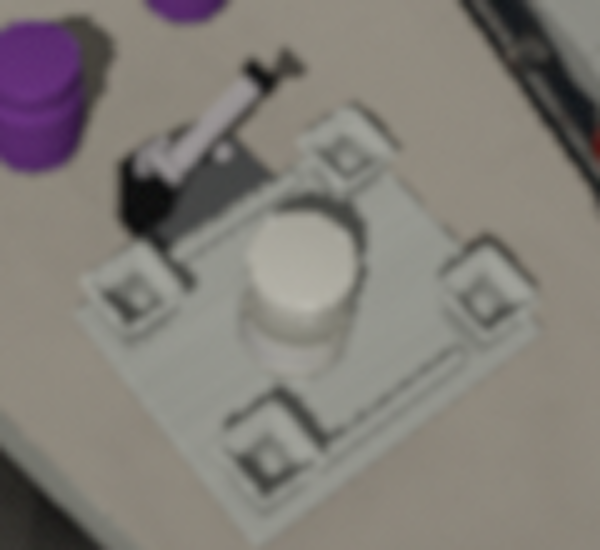

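```bash
cat > m1.py <<'E'
from h import *
f=lambda U,s,x,y:((U[0]+.5)/s-.5+x,(U[1]+.5)/s-.5+y)
def fit(model,pts):
    mc=model.mean(0);pc=pts.mean(0);U,S,V=np.linalg.svd((pts-pc).T@(model-mc));
    Rm=U@np.diag([1,1,np.linalg.det(U@V)])@V;t=pc-Rm@mc
    return Rm,t,np.linalg.norm(pts-(model@Rm.T+t),axis=1)
names=["FL","FR","NL","NR"];mod=np.array([[60,45,0],[60,-45,0],[-60,45,0],[-60,-45,0]],float)
top=[(112,267),(287,186),(224,476),(388,398)];sc=[(182,95),(371,128),(105,341),(299,381)]
P=[]
for n,a,b in zip(names,top,sc):
    x,e=tri(("top",f(a,5,215,110)),("scene",f(b,6,250,130)));P.append(x);print(n,x.round(1),np.round(e,1))
P=np.array(P);Rt,t,e=fit(mod,P);print("nut fit",e.round(1),t.round(1),Rt.round(3).tolist())
print("tilt",np.degrees(np.arccos(Rt[2,2])),"grip",t+Rt[:,2]*33, "yaw x",np.degrees(np.arctan2(Rt[1,0],Rt[0,0])))
top=[(266,172),(467,210),(216,440),(421,477)];sc=[(345,150),(487,290),(133,292),(268,455)]
P=[]
for n,a,b in zip(names,top,sc):
    x,e=tri(("top",f(a,6,350,180)),("scene",f(b,5,300,250)));P.append(x);print(n,x.round(1),np.round(e,1),onz("top",f(a,6,350,180),30).round(1),onz("scene",f(b,5,300,250),30).round(1))
P=np.array(P);Rb,t,e=fit(mod,P);print("cup fit",e.round(1),t.round(1),Rb.round(3).tolist(),np.degrees(np.arctan2(Rb[1,0],Rb[0,0])))
print("jar top",onz("top",f((361,344),6,350,180),68),onz("scene",f((302,262),5,300,250),68))
# handle ends top view mid
h=tri(("top",f((264,358),5,215,110)),("scene",f((218,203),6,250,130)));print("handle",h)
E
python3 m1.py
```

```text
FL [606.2 284.1 155.8] [1.2 1.2]
FR [646.2 202.7 157.5] [1.3 1.3]
NL [513.1 236.7  96. ] [0.8 0.8]
NR [553.6 155.9  96.9] [0.6 0.6]
nut fit [0.5 0.5 0.4 0.4] [579.8 219.9 126.6] [[0.772, -0.444, -0.454], [0.391, 0.896, -0.211], [0.501, -0.015, 0.866]]
tilt 30.054715991850276 grip [564.80616949 212.8973818  155.12837219] yaw x 26.87112995778291
FL [ 514.7 -111.5   26.6] [1.6 1.6] [ 515.7 -111.9   30. ] [ 511.4 -111.8   30. ]
FR [ 499.5 -200.    30.3] [1.1 1.1] [ 500.3 -200.9   30. ] [ 498.8 -199.2   30. ]
NL [396.6 -90.3  24.1] [0.9 0.9] [397.5 -89.8  30. ] [393.4 -92.1  30. ]
NR [ 381.8 -179.6   26.2] [1.3 1.3] [ 383.  -179.6   30. ] [ 379.2 -179.9   30. ]
cup fit [0.5 0.4 0.7 0.6] [ 448.2 -145.3   26.8] [[0.985, 0.171, -0.021], [-0.171, 0.985, 0.036], [0.027, -0.032, 0.999]] -9.821368073642125
jar top [ 440.40803319 -144.71575694   68.        ] [ 435.37501016 -147.08903675   68.        ]
handle (array([563.70307453, 211.23869671, 157.82159578]), [np.float64(1.48596004323313), np.float64(1.4859600432331017)])
```

```bash
cat >> h.py <<'E'
def tgt(p,Rm):
    T=toolT();d=T[:3,:3].T@(np.array(p)-T[:3,3]);w=R.from_matrix(T[:3,:3].T@Rm).as_rotvec(degrees=True)
    return d.round(1),w.round(2)
def toolR(tz,tx):  # tool orientation for tier axes (tool x=-tz, tool z=tx)
    tz=np.array(tz)/np.linalg.norm(tz);tx=np.array(tx)-tz*np.dot(tx,tz);tx/=np.linalg.norm(tx)
    return np.column_stack([-tz,np.cross(tx,-tz),tx])
E
python3 - <<'E'
from h import *
T=toolT();print(T.round(3))
a=np.radians(26.9);u=np.array([np.cos(a),np.sin(a),0]);th=np.radians(30)
tx=u*np.cos(th)+np.array([0,0,np.sin(th)]);tz=-u*np.sin(th)+np.array([0,0,np.cos(th)])
g=np.array([565,212.3,155.6])
for s in(1,-1):
  Rm=toolR(tz,s*tx);print(Rm.round(2).tolist(),g+80*tz,tgt(g+80*tz,Rm))
E
```

```text
[[-0.00000e+00  4.43000e-01  8.97000e-01  2.76619e+02]
 [-1.00000e-03  8.97000e-01 -4.43000e-01  5.60046e+02]
 [-1.00000e+00 -1.00000e-03 -0.00000e+00  2.30728e+02]
 [ 0.00000e+00  0.00000e+00  0.00000e+00  1.00000e+00]]
[[0.45, -0.45, 0.77], [0.23, 0.89, 0.39], [-0.87, 0.0, 0.5]] [529.32809882 194.20261163 224.8820323 ] (array([   6.1, -216.1,  388.6]), array([-51.92, -27.82,  13.97]))
[[0.45, 0.45, -0.77], [0.23, -0.89, -0.39], [-0.87, 0.0, -0.5]] [529.32809882 194.20261163 224.8820323 ] (array([   6.1, -216.1,  388.6]), array([123.34,  16.61,  33.09]))
```

Emit:
drive_tool(
  rows=[1, -54, 97, -13, -7, 3.5, 100, 2, -108, 194, -26, -14, 7, 100, 4, -162, 291, -39, -21, 10.5, 80, 6, -216, 389, -52, -28, 14, 80, 6, -216, 389, -52, -28, 14, 60, 6, -216, 389, -52, -28, 14, 60, 6, -216, 389, -52, -28, 14, 60, 6, -216, 389, -52, -28, 14, 60],
)

```text
clock: 1.15
eef_pos: [525.2, 200.2, 224.7]
tcp_rot: [-0.001, 1.047, 0.47]
contact_force: [1.1, 1.5, 0.4]
opening: 0.603
```

Run:
```python
from h import *
print(r.sense())
T=toolT();np.save("T1.npy",T)
cv2.imwrite("pics/w1.png",grab_frame("wrist")[:,:,::-1])
a=np.radians(26.9);u=np.array([np.cos(a),np.sin(a),0]);th=np.radians(30)
tx=u*np.cos(th)+np.array([0,0,np.sin(th)]);tz=-u*np.sin(th)+np.array([0,0,np.cos(th)]);ty=np.cross(tz,tx)
g=np.array([565,212.3,155.6])
print(proj("wrist",[g+x*tx+y*ty+z*tz for x,y,z in [(60,45,-31),(60,-45,-31),(-60,45,-31),(-60,-45,-31),(48,0,12),(-48,0,12)]],T))
print(tgt(g-19*tz,toolR(tz,tx)))
```

```text
{'clock': 1.15, 'qpos': array([ 0.31402165,  0.0500568 ,  2.1550471 ,  0.19023138,  0.4242968 ,
       -1.88070735]), 'qvel': array([-1.08301267,  0.14416275, -0.13527154,  1.28251411,  0.01392912,
       -2.18355854]), 'joint_efforts': array([  8.25884879, -38.25915456, -29.54112589,  -1.9277738 ,
        -2.88939781,   3.63368981]), 'eef_pos': array([525.21388997, 200.19793516, 224.66356325]), 'tcp_rot': array([-7.51396740e-04,  1.04652800e+00,  4.70160951e-01]), 'contact_force': array([1.12796501, 1.45308114, 0.41062767]), 'wrist_torque': array([-0.05629918,  0.27644053, -0.01254343]), 'opening': 0.6031938382404638}
[[370.21685619 269.18771081]
 [256.86706343 269.06327811]
 [377.54446458 114.3245892 ]
 [247.25149771 114.1497299 ]
 [311.86842698 284.79485514]
 [310.54433839 141.08092914]]
(array([99.2, -1.8, -0.9]), array([0.42, 0.19, 0.15]))
```

View pics/w1.png

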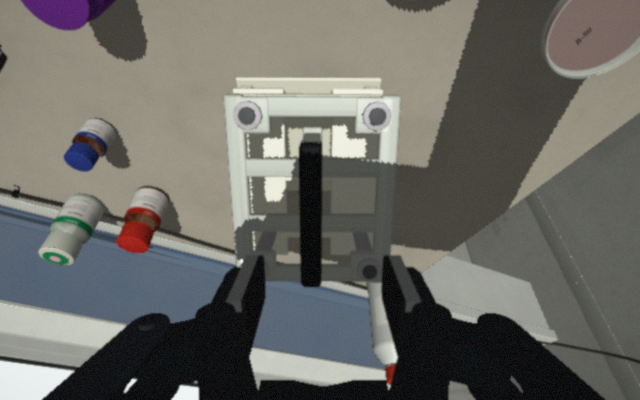

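The wrist view shows the handle bar at columns 301–322, from (311,143) to (311,285). The nuts are at (247,116), (376,117) and (370,269), within 3 px of prediction. I'm going in to grasp.

```bash
cat > g.py <<'E'
from h import *
a=np.radians(26.9);u=np.array([np.cos(a),np.sin(a),0]);th=np.radians(30)
tx=u*np.cos(th)+np.array([0,0,np.sin(th)]);tz=-u*np.sin(th)+np.array([0,0,np.cos(th)]);ty=np.cross(tz,tx)
g=np.array([565,212.3,155.6])
E
python3 -c "
from g import *
print(r.sense()['qvel'].round(2),tgt(g-19*tz,toolR(tz,tx)))"
```

```text
[ 0.11 -0.01  0.   -0.2   0.01  0.47] (array([99.2, -1.8, -0.9]), array([0.42, 0.19, 0.15]))
```

Emit:
drive_tool(
  rows=[40, -1.8, -1, 0.4, 0.2, 0, 60, 75, -1.8, -1, 0.4, 0.2, 0, 60, 99, -1.8, -1, 0.4, 0.2, 0, 60, 99, -1.8, -1, 0.4, 0.2, 0, 60, 99, -1.8, -1, 0.4, 0.2, 0, 0, 99, -1.8, -1, 0.4, 0.2, 0, 0, 99, -1.8, -1, 0.4, 0.2, 0, 0, 99, -1.8, -1, 0.4, 0.2, 0, 0, 99, -1.8, -1, 0.4, 0.2, 0, 0],
  newtons=80,
)

```text
clock: 2.33
eef_pos: [573.6, 216.6, 140.4]
tcp_rot: [-0.005, 1.046, 0.464]
contact_force: [-4.3, -2.8, 7.7]
opening: 0.153
```

```bash
python3 -c "
from g import *
s=r.sense();print(s['opening'],s['contact_force'],s['wrist_torque'],s['clock'])
cv2.imwrite('pics/w2.png',grab_frame('wrist')[:,:,::-1])
print(tgt(g-19*tz,toolR(tz,tx)))"
```

```text
0.1534701012588391 [-4.26054055 -2.77220037  7.66439091] [0.14100401 0.30655436 0.02980152] 2.325
(array([ 1.1,  0.1, -0.7]), array([0.02, 0.08, 0.16]))
```

View pics/w2.png

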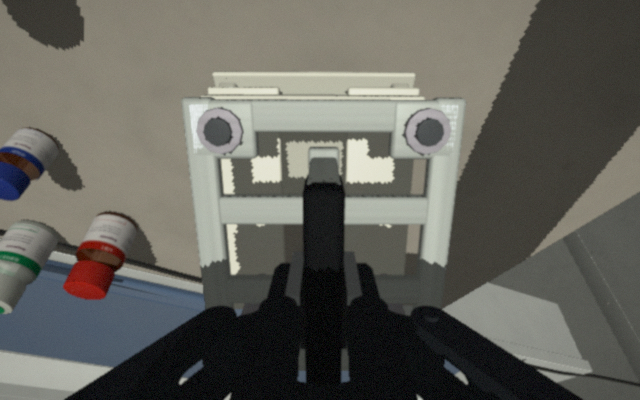

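Grasped: the opening is 13 mm against the 14 mm bar, and the nuts at (220,131) and (428,131) are centred. Next is a straight world-up lift of 100 mm.

Emit:
drive_tool(
  rows=[-9, 0, 5, 0, 0, 0, 0, -26, 0, 15, 0, 0, 0, 0, -52, 0, 30, 0, 0, 0, 0, -78, 0, 45, 0, 0, 0, 0, -104, 0, 60, 0, 0, 0, 0, -104, 0, 60, 0, 0, 0, 0, -104, 0, 60, 0, 0, 0, 0],
)

```text
clock: 3.25
eef_pos: [572.2, 216.4, 259.1]
tcp_rot: [-0.005, 1.048, 0.464]
contact_force: [-0.5, 0.3, -2.8]
opening: 0.154
```

```bash
python3 -c "
from g import *
s=r.sense();print(s['opening'],s['contact_force'],s['wrist_torque'],s['clock'],s['qpos'].round(2))
cv2.imwrite('pics/w3.png',grab_frame('wrist')[:,:,::-1])
b=np.radians(-9.8);Rm=toolR([0,0,1],[np.cos(b),np.sin(b),0])
for p in([490,30,260],[448.5,-145.4,230]): print(tgt(p,Rm))"
```

```text
0.1536505089674818 [-0.53284594  0.31177851 -2.83201917] [-0.29228092  0.54136409 -0.00971217] 3.25 [ 0.32  0.08  2.03  0.15  0.52 -1.83]
(array([ -79.5, -129.2, -135.8]), array([35.82, 28.92, -9.44]))
(array([-111.1, -267. , -251.7]), array([35.82, 28.92, -9.44]))
```

View pics/w3.png

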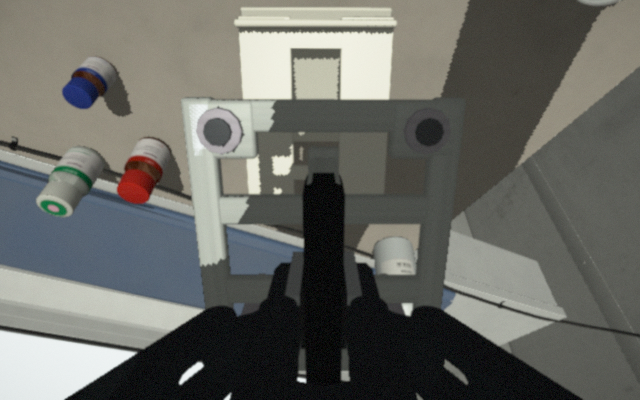

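The tier is held without slip: the nuts are still at (220,131) and (429,131). Now I carry it over the base and level it.

Emit:
drive_tool(
  rows=[-15, -30, -27, 4, 3.2, -1, 0, -30, -60, -54, 8, 6.5, -2.1, 0, -46, -89, -79, 12, 9.7, -3.2, 0, -61, -119, -105, 16, 12.9, -4.2, 0, -76, -149, -131, 20, 16.1, -5.3, 0, -91, -178, -158, 24, 19.3, -6.3, 0, -107, -208, -184, 28, 22.5, -7.3, 0, -122, -237, -211, 32, 25.7, -8.4, 0, -137, -267, -237, 35.8, 28.9, -9.4, 0, -137, -267, -237, 35.8, 28.9, -9.4, 0],
)

```text
clock: 4.55
eef_pos: [447.8, -147.3, 258.2]
tcp_rot: [3.067, 1.568, 2.893]
contact_force: [0.4, 0.5, -3.2]
opening: 0.151
```

Emit:
drive_tool(
  rows=[0, 0, 0, 0, 0, 0, 0, 0, 0, 0, 0, 0, 0, 0, 0, 0, 0, 0, 0, 0, 0],
)

```text
clock: 4.92
eef_pos: [447.8, -146.6, 258.1]
tcp_rot: [2.978, 1.568, 2.805]
contact_force: [0.4, 0.5, -3.1]
opening: 0.15
```

```bash
python3 -c "
from g import *
s=r.sense();print(s['opening'],s['contact_force'],s['wrist_torque'],s['clock'],s['qpos'].round(2),s['qvel'].round(3))
np.save('T4.npy',toolT());print(toolT().round(3))
for n in ('wrist','scene','top'):cv2.imwrite(f'pics/{n}4.png',grab_frame(n)[:,:,::-1])
b=np.radians(-9.8);Rm=toolR([0,0,1],[np.cos(b),np.sin(b),0])
for p in([448.5,-145.4,260],): print(tgt(p,Rm))
crop('pics/top4.png',340,160,460,290,5,'pics/t4.png')
crop('pics/scene4.png',290,200,430,340,5,'pics/s4.png')
"
```

```text
0.14983524850297145 [ 0.37034637  0.54114425 -3.11232091] [ 0.02573324 -0.0084653   0.03170871] 4.925 [-0.32  0.08  1.92  0.    1.14 -1.72] [-0.001 -0.004 -0.003 -0.001  0.001  0.   ]
[[-2.00000e-03  1.72000e-01  9.85000e-01  4.47820e+02]
 [ 1.00000e-03  9.85000e-01 -1.72000e-01 -1.46639e+02]
 [-1.00000e+00  0.00000e+00 -2.00000e-03  2.58063e+02]
 [ 0.00000e+00  0.00000e+00  0.00000e+00  1.00000e+00]]
(array([-1.7,  1.6,  0.4]), array([-0.11, -0.13, -0.01]))
```

View pics/wrist4.png

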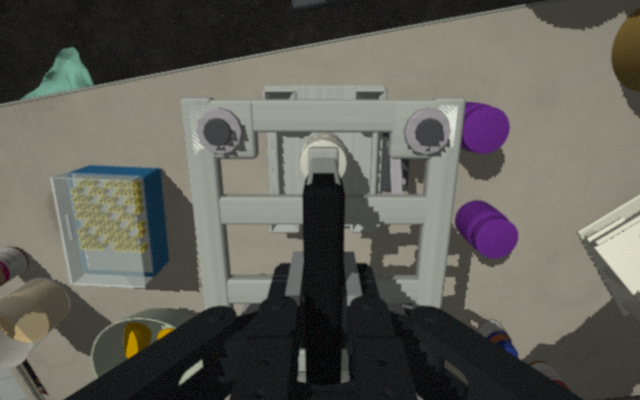

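View pics/t4.png

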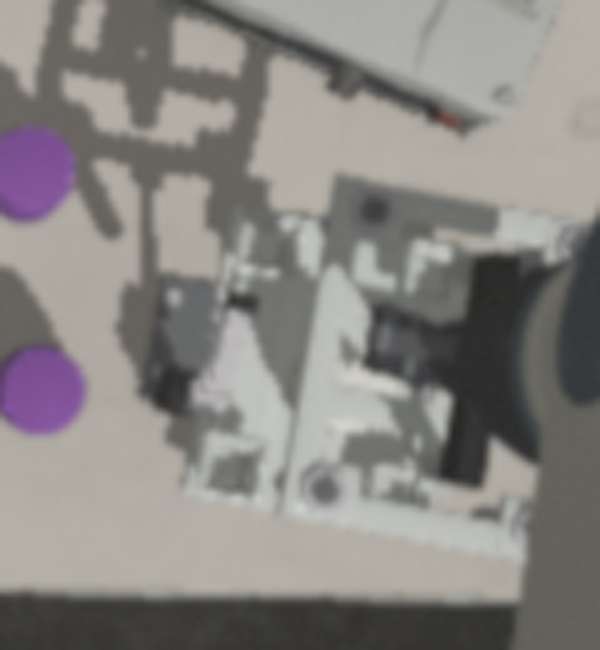

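View pics/s4.png

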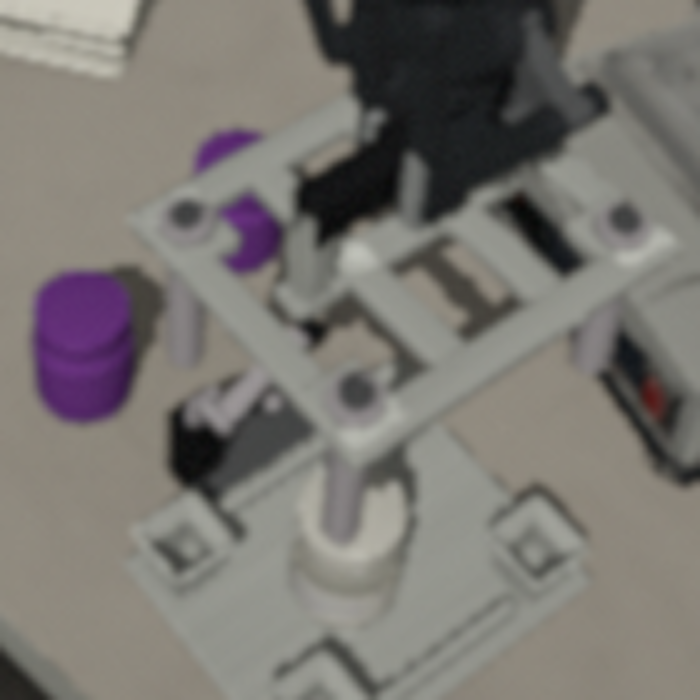

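Run:
```python
from g import *
T=np.load('T4.npy')
crop('pics/wrist4.png',180,70,470,250,2.7,'pics/w4c.png')
p=camera_params('wrist');k,d=K(p);C=p['tool_from_camera']
def tp(uv,x):
    q=cv2.undistortPoints(np.array([[uv]],float),k,d)[0,0];v=C[:3,:3]@[q[0],q[1],1];return C[:3,3]+v*(x-C[0,3])/v[0]
for uv in [(220.5,131.5),(428.5,131)]:print(tp(uv,12).round(2))
b=np.radians(-9.8);B=np.array([[np.cos(b),-np.sin(b),0],[np.sin(b),np.cos(b),0],[0,0,1]])
o=np.array([448.5,-145.4,0])
for sx in(-1,1):
  for sy in(1,-1):
    print(sx,sy,"cup rim c",proj('wrist',o+B@[60*sx,45*sy,32],T),"corner",proj('wrist',o+B@[80*sx,64*sy,6],T))
print(proj('wrist',[438,-146,68],T))
```

```text
[ 12.   -43.55 -59.62]
[ 12.    45.18 -59.88]
-1 1 cup rim c [[369.05585348 105.02676419]] corner [[384.80209152  84.07377244]]
-1 -1 cup rim c [[278.72752521 105.10821263]] corner [[262.80782349  84.17829979]]
1 1 cup rim c [[364.90468723 217.87076927]] corner [[377.88816834 225.91730065]]
1 -1 cup rim c [[282.91160658 217.96529197]] corner [[269.7833071  226.04379159]]
[[321.50256635 161.5646357 ]]
```

View pics/w4c.png

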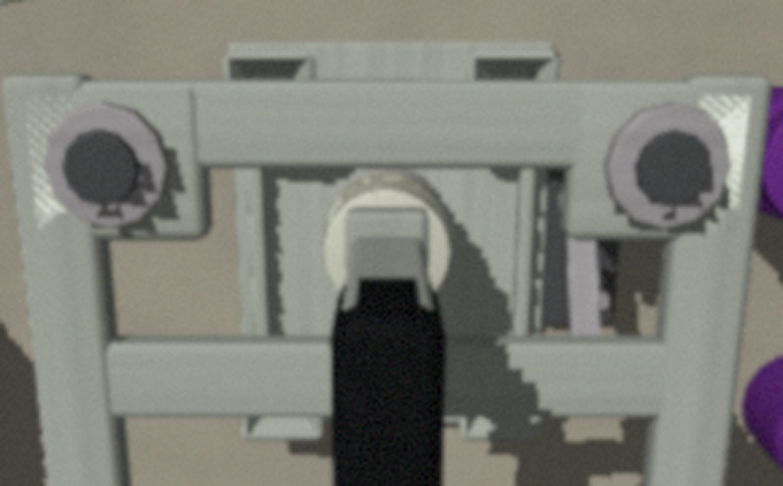

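Run:
```python
from g import *
T=np.load('T4.npy')
f=lambda U,s,x,y:((U[0]+.5)/s-.5+x,(U[1]+.5)/s-.5+y)
z=T[2,3]-12
print(z)
R0=T[:3,:3]
def rep(n,uv,m):
    X=onz(n,uv,z); q=R0.T@(X-T[:3,3]); print(n,X.round(1),"nut minus ideal (tool y,z):",(q[1]-m[1]).round(1),(q[2]-m[0]).round(1))
rep('top',f((372,209),5,340,160),(60,45)); rep('top',f((324,487),5,340,160),(-60,45))
rep('scene',f((187,215),5,290,200),(-60,45)); rep('scene',f((357,393),5,290,200),(-60,-45)); rep('scene',f((627,220),5,290,200),(60,-45))
print(tri(('top',f((324,487),5,340,160)),('scene',f((187,215),5,290,200))))
```

```text
246.0626053317033
top [ 515.1 -112.3  246.1] nut minus ideal (tool y,z): 0.4 0.5
top [398.1 -91.5 246.1] nut minus ideal (tool y,z): 0.8 1.6
scene [394.8 -92.3 246.1] nut minus ideal (tool y,z): -0.6 -1.6
scene [ 379.8 -180.7  246.1] nut minus ideal (tool y,z): -0.3 -1.2
scene [ 497.7 -202.1  246.1] nut minus ideal (tool y,z): -1.1 -1.3
(array([397.20716736, -91.39793877, 243.40273483]), [np.float64(1.015113854490759), np.float64(1.0151138544906761)])
```

Fixed cameras say the tier is about aligned over the base. The wrist camera says about 2 mm more in +y and +x. I apply half of that, lower to just above the cup mouths, and look again.

Emit:
drive_tool(
  rows=[15, 1, 1, 0, 0, 0, 0, 35, 1.5, 1, 0, 0, 0, 0, 60, 1.5, 1, 0, 0, 0, 0, 85, 1.5, 1, 0, 0, 0, 0, 105, 1.5, 1, 0, 0, 0, 0, 110, 1.5, 1, 0, 0, 0, 0, 110, 1.5, 1, 0, 0, 0, 0, 110, 1.5, 1, 0, 0, 0, 0],
)

```text
clock: 6.08
eef_pos: [449.5, -145.7, 149.0]
tcp_rot: [3.094, 1.57, 2.921]
contact_force: [-0.1, 0.5, -3.1]
opening: 0.152
```

```bash
python3 -c "
from g import *
s=r.sense();print(s['contact_force'],s['clock'],s['qvel'].round(3))
np.save('T5.npy',toolT());print(toolT().round(3))
for n in ('wrist','scene','top'):cv2.imwrite(f'pics/{n}5.png',grab_frame(n)[:,:,::-1])
crop('pics/top5.png',340,160,460,290,5,'pics/t5.png')
crop('pics/scene5.png',300,230,430,360,6,'pics/s5.png')
crop('pics/wrist5.png',180,70,470,290,2.7,'pics/w5c.png')
"
```

```text
[-0.13418894  0.50989358 -3.11019719] 6.075 [-0.001 -0.007 -0.001 -0.    -0.     0.   ]
[[-1.00000e-03  1.72000e-01  9.85000e-01  4.49485e+02]
 [ 0.00000e+00  9.85000e-01 -1.72000e-01 -1.45714e+02]
 [-1.00000e+00  0.00000e+00 -1.00000e-03  1.48951e+02]
 [ 0.00000e+00  0.00000e+00  0.00000e+00  1.00000e+00]]
```

View pics/w5c.png

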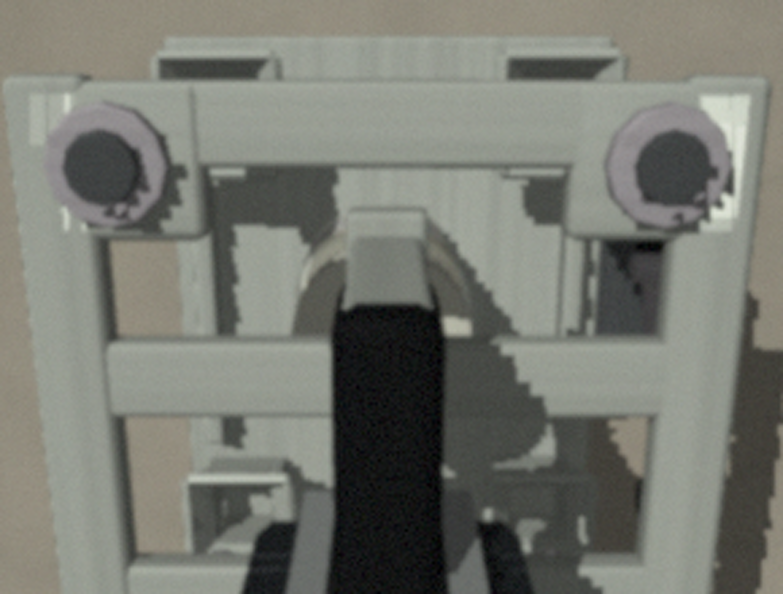

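View pics/t5.png

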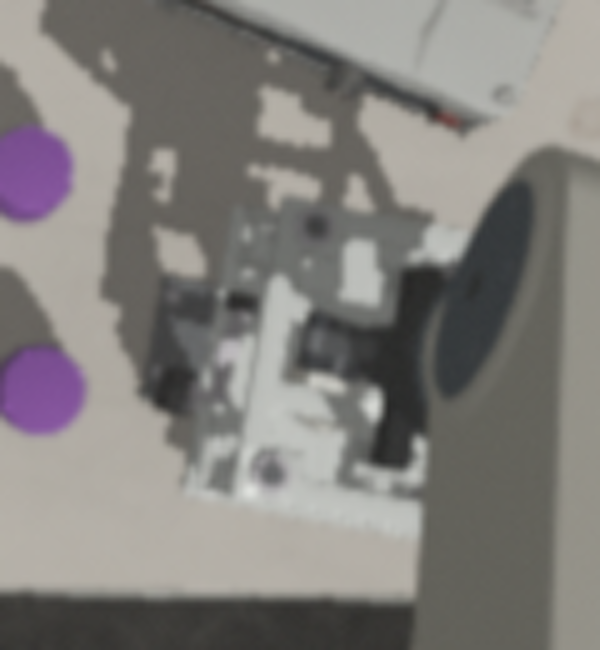

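View pics/s5.png

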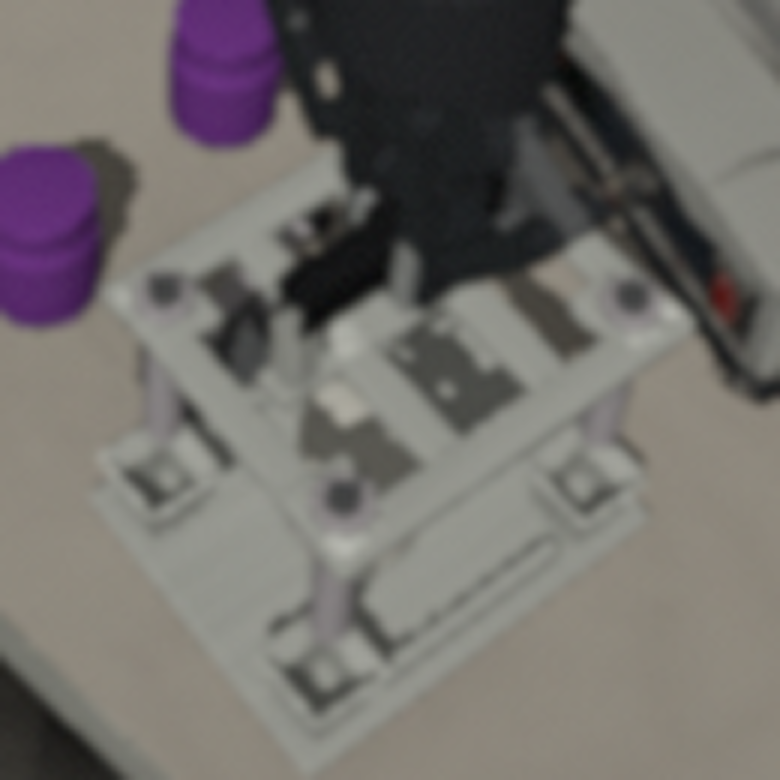

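Run:
```python
from g import *
T=np.load('T5.npy')
f=lambda U,s,x,y:((U[0]+.5)/s-.5+x,(U[1]+.5)/s-.5+y)
p=camera_params('wrist');k,d=K(p);C=p['tool_from_camera']
def tp(uv,x):
    q=cv2.undistortPoints(np.array([[uv]],float),k,d)[0,0];v=C[:3,:3]@[q[0],q[1],1];return C[:3,3]+v*(x-C[0,3])/v[0]
w=lambda U:f(U,2.7,180,70)
for z in (32,):
  a=tp(w((152,57)),T[2,3]-z);b=tp(w((628,57)),T[2,3]-z);print(z,a,b)
  half=(b[1]-a[1])/2;print("cupcentre y",(a[1]+b[1])/2,"w",half-45,"z base centre",(a[2]+b[2])/2+60+half-45)
a=tp(w((166,39)),T[2,3]-6);b=tp(w((616,39)),T[2,3]-6);print("plate",a,b,"centre y",(a[1]+b[1])/2,"z",(a[2]+b[2])/2+80)
print("left far cup lip", tp(w((186,478)),T[2,3]-32),tp(w((293,478)),T[2,3]-32))
for n in [(105,167),(669,167)]: print('nut',tp(w(n),12))
R0=T[:3,:3];z=T[2,3]-12
def rep(n,uv,m):
    X=onz(n,uv,z); q=R0.T@(X-T[:3,3]); print(n,"nut-ideal:",(q[1]-m[1]).round(1),(q[2]-m[0]).round(1))
rep('top',f((316,227),5,340,160),(60,45)); rep('top',f((270,468),5,340,160),(-60,45))
rep('scene',f((165,290),6,300,230),(-60,45)); rep('scene',f((345,496),6,300,230),(-60,-45)); rep('scene',f((633,297),6,300,230),(60,-45))
for n,c,uvs in(("top",(6,350,180),[(266,172),(467,210),(216,440),(421,477)]),("scene",(5,300,250),[(345,150),(487,290),(133,292),(268,455)])):
    m=np.mean([onz(n,f(u,*c),32) for u in uvs],0);q=R0.T@(m-T[:3,3]);print(n,"base centre in tool y,z",q[1:].round(1))
```

```text
32 [116.95147487 -60.10896951 -74.49451085] [116.95147487  62.12253567 -74.56826479]
cupcentre y 1.0067830782041973 w 16.115752586850377 z base centre 1.5843647666353036
plate [142.95147487 -61.86035547 -78.90398797] [142.95147487  64.60241493 -78.98310673] centre y 1.371029731105125 z 1.056452646064585
left far cup lip [116.95147487 -58.83420401  44.07775206] [116.95147487 -27.34666877  44.04707595]
nut [ 12.         -44.37416544 -59.60678545]
nut [ 12.          44.75572908 -59.65202903]
top nut-ideal: -0.7 -0.2
top nut-ideal: 1.5 3.0
scene nut-ideal: -0.3 -1.4
scene nut-ideal: -0.1 -1.1
scene nut-ideal: -0.4 -1.9
top base centre in tool y,z [ 0.6 -0.4]
scene base centre in tool y,z [-1.5 -4.5]
```

Wrist gives about (+1, +0.5) mm, and the fixed cameras are near 0 within their bias. All are well inside the 7 mm flare capture, so I enter the mouths gently while watching the force.

Emit:
drive_tool(
  rows=[8, 0.5, 0.5, 0, 0, 0, 0, 14, 0.5, 0.5, 0, 0, 0, 0, 20, 0.5, 0.5, 0, 0, 0, 0, 24, 0.5, 0.5, 0, 0, 0, 0, 24, 0.5, 0.5, 0, 0, 0, 0, 24, 0.5, 0.5, 0, 0, 0, 0],
)

```text
clock: 6.98
eef_pos: [450.0, -145.3, 125.0]
tcp_rot: [3.122, 1.57, 2.949]
contact_force: [-0.4, -0.0, -3.5]
opening: 0.151
```

```bash
python3 -c "
from g import *
s=r.sense();print(s['contact_force'],s['wrist_torque'],s['clock'],s['qvel'].round(3))
np.save('T6.npy',toolT());print(toolT().round(3))
for n in ('wrist','scene'):cv2.imwrite(f'pics/{n}6.png',grab_frame(n)[:,:,::-1])
crop('pics/scene6.png',300,240,430,370,6,'pics/s6.png')
"
```

```text
[-0.37501802 -0.00809249 -3.46907306] [ 0.04513192 -0.01346009  0.02066879] 6.975 [ 0.002 -0.005 -0.003  0.001 -0.     0.   ]
[[-1.00000e-03  1.72000e-01  9.85000e-01  4.50010e+02]
 [ 0.00000e+00  9.85000e-01 -1.72000e-01 -1.45323e+02]
 [-1.00000e+00  0.00000e+00 -1.00000e-03  1.25014e+02]
 [ 0.00000e+00  0.00000e+00  0.00000e+00  1.00000e+00]]
```

View pics/s6.png

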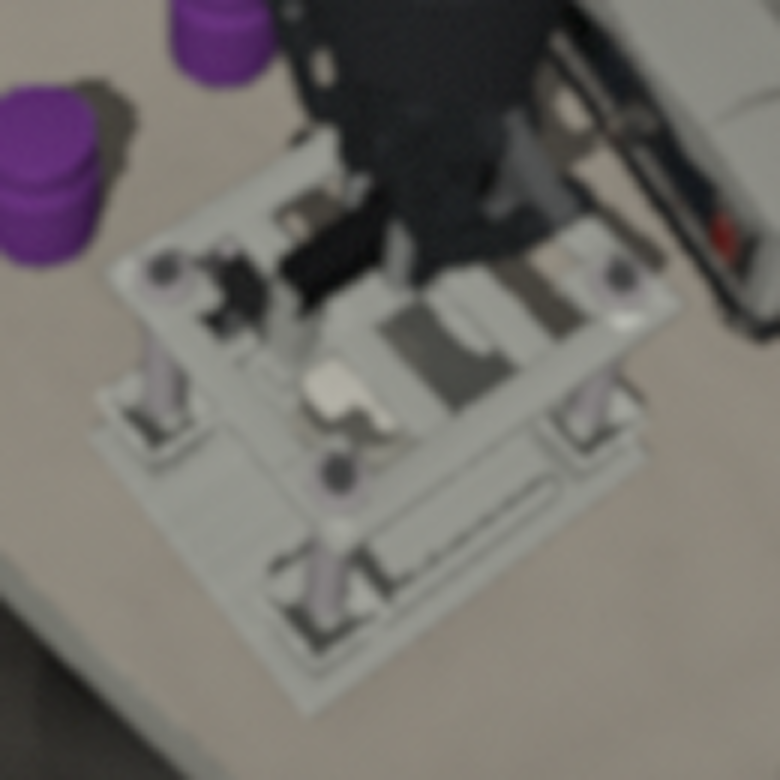

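All three visible posts are in their cup mouths, at about (160,410), (325,610) and (590,415), with no contact force. I continue down slowly.

Emit:
drive_tool(
  rows=[2, 0, 0, 0, 0, 0, 0, 4, 0, 0, 0, 0, 0, 0, 6, 0, 0, 0, 0, 0, 0, 8, 0, 0, 0, 0, 0, 0, 8, 0, 0, 0, 0, 0, 0],
)

```text
clock: 7.7
eef_pos: [449.9, -145.3, 116.9]
tcp_rot: [3.094, 1.57, 2.921]
contact_force: [-0.5, 0.9, -3.7]
opening: 0.153
```

Emit:
drive_tool(
  rows=[2, 0, 0, 0, 0, 0, 0, 4, 0, 0, 0, 0, 0, 0, 6, 0, 0, 0, 0, 0, 0, 8, 0, 0, 0, 0, 0, 0, 8, 0, 0, 0, 0, 0, 0],
)

```text
clock: 8.32
eef_pos: [449.8, -145.2, 108.7]
tcp_rot: [3.058, 1.57, 2.886]
contact_force: [-0.3, -0.6, -2.9]
opening: 0.155
```

Emit:
drive_tool(
  rows=[1, 0, 0, 0, 0, 0, 0, 2, 0, 0, 0, 0, 0, 0, 3, 0, 0, 0, 0, 0, 0, 3, 0, 0, 0, 0, 0, 0],
)

```text
clock: 8.82
eef_pos: [449.7, -145.2, 105.7]
tcp_rot: [3.061, 1.569, 2.888]
contact_force: [0.1, 0.5, -3.0]
opening: 0.151
```

Emit:
drive_tool(
  rows=[0.5, 0, 0, 0, 0, 0, 0, 1, 0, 0, 0, 0, 0, 0, 1.5, 0, 0, 0, 0, 0, 0, 2, 0, 0, 0, 0, 0, 0, 2, 0, 0, 0, 0, 0, 0],
)

```text
clock: 9.45
eef_pos: [449.7, -145.2, 103.6]
tcp_rot: [3.069, 1.569, 2.896]
contact_force: [-0.0, -0.4, -3.9]
opening: 0.152
```

Emit:
drive_tool(
  rows=[0.5, 0, 0, 0, 0, 0, 0, 1, 0, 0, 0, 0, 0, 0, 1.5, 0, 0, 0, 0, 0, 0, 1.5, 0, 0, 0, 0, 0, 0],
)

```text
clock: 9.95
eef_pos: [449.8, -145.3, 102.4]
tcp_rot: [-3.134, 1.57, 2.976]
contact_force: [-1.1, 0.4, 2.6]
opening: 0.154
```

Contact at TCP z 102.4: the force went from −3.5 to +2.6 N. I check that it is really home before releasing.

```bash
python3 -c "
from g import *
s=r.sense();print(s['contact_force'],s['wrist_torque'])
for n in ('wrist','scene','top'):cv2.imwrite(f'pics/{n}7.png',grab_frame(n)[:,:,::-1])
crop('pics/scene7.png',300,240,430,370,6,'pics/s7.png')
T=toolT();f=lambda U,s,x,y:((U[0]+.5)/s-.5+x,(U[1]+.5)/s-.5+y)
"
```

```text
[-1.09936272  0.41507596  2.61917058] [ 0.0035643   0.14878578 -0.02462542]
```

View pics/s7.png

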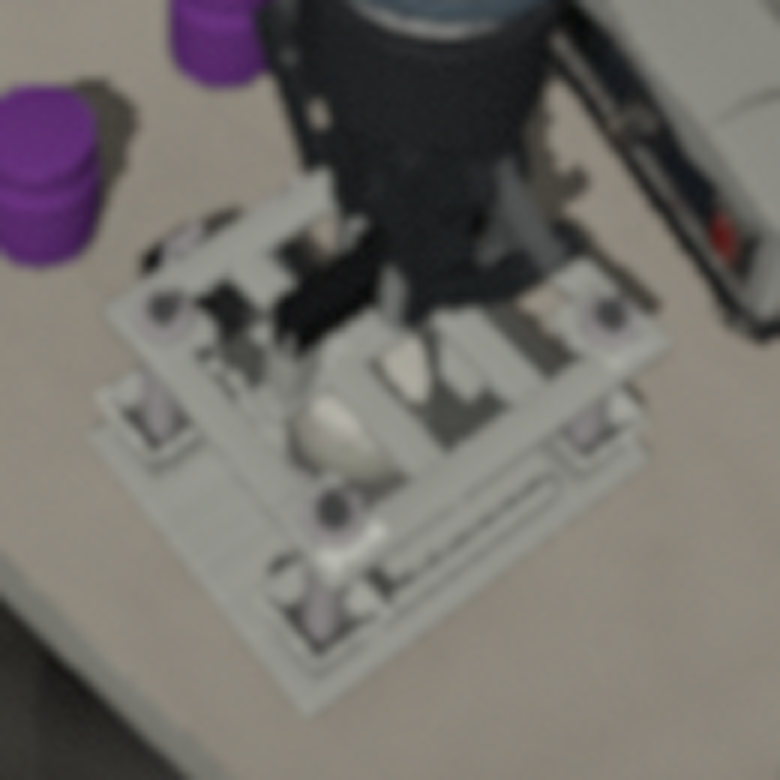

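View pics/wrist7.png

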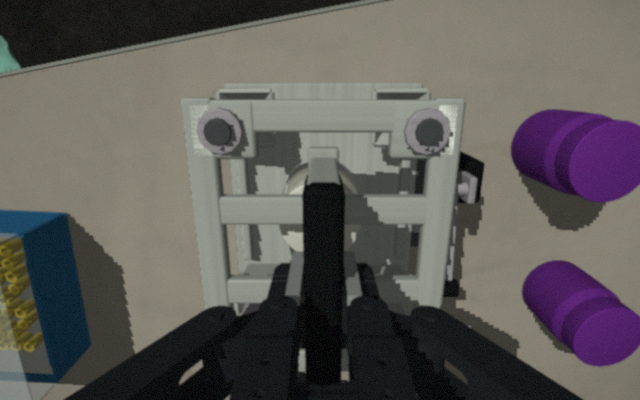

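Nuts are unmoved in the wrist view at (220,131) and (428,131), so there is no slip in the grip. A further 1 mm push should confirm a stiff stop.

Emit:
drive_tool(
  rows=[0.5, 0, 0, 0, 0, 0, 0, 1, 0, 0, 0, 0, 0, 0, 1, 0, 0, 0, 0, 0, 0],
)

```text
clock: 10.48
eef_pos: [449.8, -145.4, 102.1]
tcp_rot: [-3.057, 1.57, 3.053]
contact_force: [-4.8, -0.1, 15.0]
opening: 0.155
```

It is a stiff stop: 0.3 mm of travel raised the force to 15 N. I relieve the push, open and retreat straight up.

Emit:
drive_tool(
  rows=[-0.5, 0, 0, 0, 0, 0, 0, -0.5, 0, 0, 0, 0, 0, 15, -0.5, 0, 0, 0, 0, 0, 30, -0.5, 0, 0, 0, 0, 0, 55, -0.5, 0, 0, 0, 0, 0, 55, -0.5, 0, 0, 0, 0, 0, 55, -0.5, 0, 0, 0, 0, 0, 55],
)

```text
clock: 11.35
eef_pos: [449.8, -145.4, 102.6]
tcp_rot: [-3.055, 1.57, 3.056]
contact_force: [-0.3, 0.5, 0.3]
opening: 0.55
```

Emit:
drive_tool(
  rows=[-10, 0, 0, 0, 0, 0, 55, -25, 0, 0, 0, 0, 0, 55, -50, 0, 0, 0, 0, 0, 55, -90, 0, 0, 0, 0, 0, 55, -130, 0, 0, 0, 0, 0, 55, -150, 0, 0, 0, 0, 0, 55, -150, 0, 0, 0, 0, 0, 55, -150, 0, 0, 0, 0, 0, 55],
)

```text
clock: 12.35
eef_pos: [449.5, -145.2, 252.3]
tcp_rot: [-3.109, 1.569, 3.002]
contact_force: [-0.0, -0.4, 0.3]
opening: 0.55
```

```bash
python3 -c "
from g import *
s=r.sense();print(s['contact_force'],s['clock'])
np.save('T8.npy',toolT())
for n in ('wrist','scene','top'):cv2.imwrite(f'pics/{n}8.png',grab_frame(n)[:,:,::-1])
crop('pics/scene8.png',300,240,430,370,6,'pics/s8.png')
crop('pics/top8.png',340,160,460,290,5,'pics/t8.png')
"
```

```text
[-0.04600725 -0.40715596  0.2599736 ] 12.35
```

View pics/s8.png

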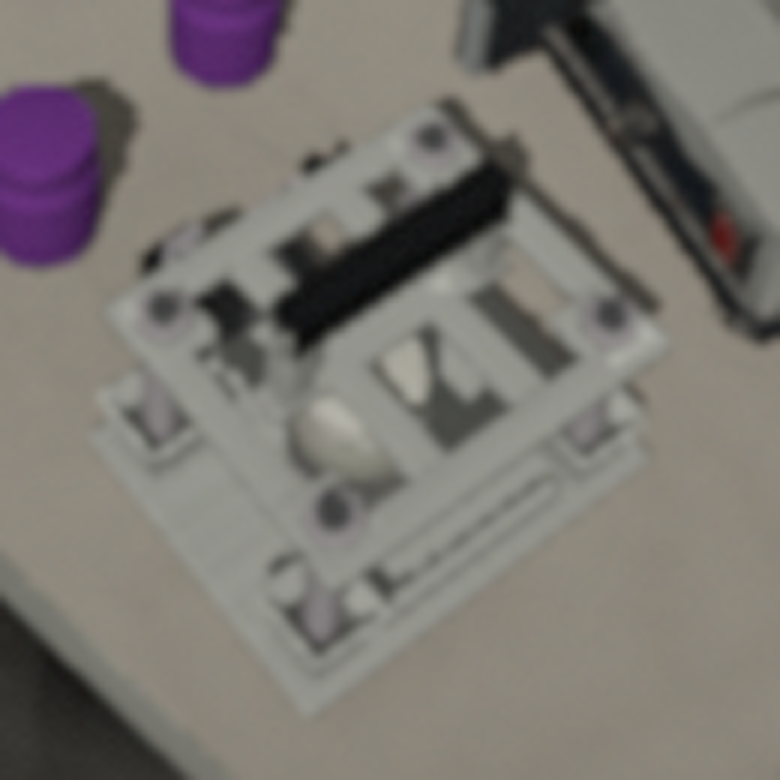

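View pics/t8.png

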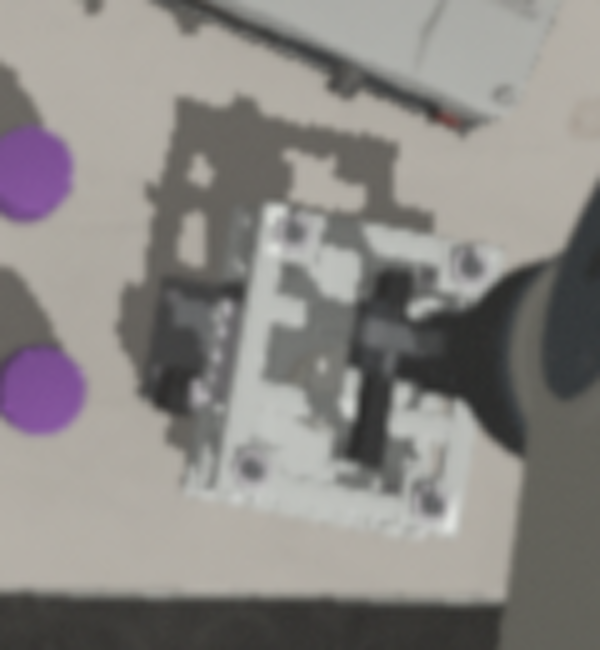

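View pics/wrist8.png

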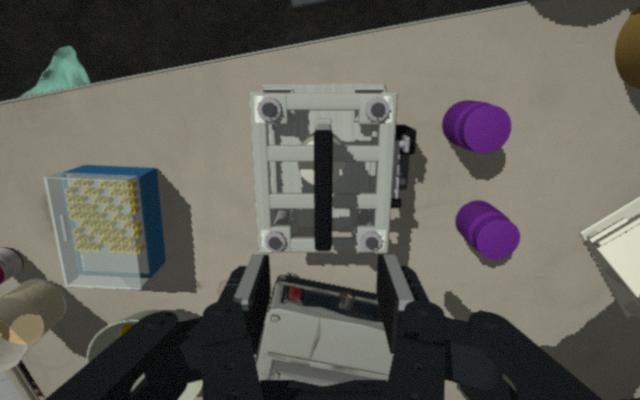

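All four nuts are now visible in every view: top crop (296,232), (470,263), (253,466), (433,502); scene crop (434,138), (610,316), (166,310), (336,511). I measure the final pose from these.

Run:
```python
import io,contextlib
with contextlib.redirect_stdout(io.StringIO()): from m1 import *
top=[(296,232),(470,263),(253,466),(433,502)];sc=[(434,138),(610,316),(166,310),(336,511)]
P=[]
for a,b in zip(top,sc):
    x,e=tri(("top",f(a,5,340,160)),("scene",f(b,6,300,240)));P.append(x);print(x.round(1),np.round(e,1))
Rn,t,e=fit(mod,np.array(P));print(t.round(1),e.round(1),"tilt rad",np.arccos(Rn[2,2]),"yaw",np.degrees(np.arctan2(Rn[1,0],Rn[0,0])))
```

```text
[ 516.5 -112.    89.3] [1. 1.]
[ 502.3 -199.6   86.3] [1.4 1.4]
[399.4 -90.7  86.9] [1.1 1.1]
[ 383.3 -179.5   88.8] [1.1 1.1]
[ 450.4 -145.5   87.8] [1.5 1.4 1.3 1.3] tilt rad 0.005319342835233318 yaw -9.853603900985817
```

The tier is level (0.005 rad), its yaw is −9.85° against the base's −9.82°, it sits low, and the lever is pressed. The robot is clear, so I hand in.

```bash
python3 -c "
from rig import sign_off
print(sign_off())"
```

```text
the job is handed in; nothing more can be done
None
```

The upper tier is off the draining stand and standing in the base's four cups. I handed the job in at about 12.5 s; `sign_off()` gives no verdict.

I gripped it by the bridge handle at 80 N, levelled it on the way over, and lowered it until it met a stiff stop. A 0.3 mm further push raised the force to 15 N. Then I relieved the push, let go and backed 150 mm straight up.

**Last checks:**
- **Tilt:** 0.005 rad.
- **Yaw:** −9.85°, against −9.82° for the base.
- **Centre:** about 2 mm from my first estimate of the base position, within the 2 mm play of the cups.
- **Jar and robot:** the jar is visible and upright under the deck, and nothing touches the robot.
- **Tape:** I did not measure the tape again at the end. The carry path passed well above it.

**Checks that disagreed:**
- **Sideways alignment:** the wrist camera and the two fixed cameras differed by 1–3 mm. I used a compromise within the flare of the cup mouths, and there was no side force going in.
- **Height:** the tool stopped about 2.5 mm lower than expected, at 102.4 mm instead of 105 mm. The post nuts measured 88 mm, about 5 mm below the expected 93 mm. The cup rims also measured about 5 mm low in the same views. A tier hung up short of home would have read high, not low.
- **Lever:** I judged it pressed only from the pictures and the tier's height, because I had no reading of its angle.

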